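# Fit the battery in its dock, lock the lever and start the thumbscrew

## Robot

A 6-joint arm with a two-finger parallel gripper is mounted at the origin on a cart in front of the work surface, level with it; the furniture and walls round the work are solid. World frame = base frame: x ahead of the robot, y to its left, z up, the work surface at z = 0. Lengths are in m, angles in degrees, forces in N, time in s.
With the tool pointing down it reaches from about 0.35 to 0.875 m from the base axis. Payload 4.2 kg.
Tool frame: the origin (TCP) lies on the front face of the gripper's body, between the roots of the fingers; the fingertips stand 73 mm ahead of it and the grasp point (between the pads) lies 54 mm ahead of it; z points along the fingers, y is the line along which they close (so a half turn about z gives the same grasp; the last joint's range is limited). The gripper opens to 85 mm and grips with 20 to 120 N. Pads are 22 mm wide; open, the fingers measure 114 mm over their backs; the gripper's body (76 mm by 85 mm) begins 54 mm behind the grasp point. The pads swing forward as they close: fully open they stand 13 mm farther back than shut.
Start: joints at [-50.501, 22.042, 0.453, 0, -68.411, -14.817], TCP at [0.261, -0.568, 0.304] pointing down, gripper open.
Joint ranges: [-179.83, 179.83], [-69.29, 118.12], [-61.27, 80.66], [-181.25, 117.63], [-171.15, -9.14], [-177.46, 177.46]. Speed limits (degrees/s): [159.86, 159.86, 180, 180, 180, 180].

## Interface

Orientations are given as [roll, pitch, yaw] about the fixed x, y, z axes, in that order (R = Rz(yaw) Ry(pitch) Rx(roll)).
In Python, from workcell import get_state, camera, camera_model, sign_off gives the robot as it stands. The module is installed in compiled form; this text tells all that it offers.
- The arm moves only by the tool apply_moves, never from a script. Its argument "motion" is a list of rows, each an object with "hand": the finger opening in mm, from 0 to 85.4; "slide": the shift along the tool's x, y, z in mm, a list of three; "turn": the turn about the tool's z in degrees. A call has exactly 10 rows; each row is the pose to reach, as a shift and turn from the pose commanded when the call began, along the tool's axes at that moment; what a row does not reach only later rows make up. A row lasts 1/12 s, in which the tool goes at most 41.7 mm and 7.16 degrees, less where a joint would pass 70% of its speed; a pose out of reach is approached as far as the arm can. A call with a gripper value outside its range is refused whole. The fingers move at their own pace and stop on an object; "newtons" is the grip in N (left out, the last holds). Time passes only in rows, so rows that repeat a pose let the fingers close, or fill a call up. It gives the time, the measured TCP pose, the force, the opening and the grip force at its end, in the units of the state.
- get_state(): the state, without advancing time (a new reading comes with each control period).
- camera(name): name is "scene" or "top" or "wrist"; returns (picture, depth): 400x640x3 uint8, blue, green, red; 400x640 float32, m along the optical axis (not along the pixel's ray), 0 where there is no reading.
- camera_model(name): a dict with "fx", "fy", "cx", "cy" (pixels), "k1" (the pictures are not rectified: a ray, as slopes to the right and down, at radius r is drawn at 1 + k1 r^2 times it, then the intrinsics apply), "rvec" (rotation vector, rad) and "tvec" (3), from world to camera coordinates, as OpenCV has them. Camera axes: x right, y down, z forward; pixel columns grow to the right and rows downward; lengths in m; the calibration is good to about 2 mm. A picture is of the moment at which its call begins: read the wrist's pose just before it. camera_model takes no time and is no camera call; for the wrist camera it gives the pose at the moment of the call.
- sign_off(): hands the job in; it is judged then, once.
The state is a dict: "clock": time; "joint_pos": joint angles; "dq": joint speeds; "joint_efforts": joint torques, N m; "position": TCP position; "orientation": TCP orientation; "wrist_force": force on the tool from outside, world axes, zero at the start; "ft_torque": the same for the moment, N m; "opening": finger opening in m; "gripper_force": force on a finger pad.
Only numpy, scipy, OpenCV 4.12 (cv2) and the standard library are available. Lean on these libraries where they do the work, as an engineer would, in place of code of your own. Each camera call takes 0.05 s, during which the arm holds its last target. There are 200 camera calls.

## Task

Drop the spare battery into the pocket of the dock with its grip rib on the side away from the robot, and swing the steel lever fully shut so that its fork goes under the thumbscrew's head. Then start the thumbscrew without crossing its thread: turn it backward (counterclockwise from above) until it drops into its thread, then forward (clockwise) one turn from there and no farther, and finish while still gripping its head: do not let go. Leave the bottle and the vial to the right of the work where they stand.

Things in the scene. Friction and masses are not known exactly. Their poses are not given: they have to be found in the camera images.
- battery: loose battery, 0.11 to 0.22 kg: grey block 50 (its x) x 56 (its y) x 30 mm high; on it an upright grip rib 10 (x) x 44 (y) mm, z 30 to 55 mm, centred at x +10 mm. Origin: centre of the block's underside; z up. It stands on the worktop right of and nearer than the dock, rib roughly on the far side. Take it by the rib, fingers closing along its x
- rib (a point): centre of the top edge of the battery's grip rib, 55 mm above its underside
- dock: white dock fixed to the worktop, 110 (its x) x 190 (its y) x 42 mm high. Origin: centre of its underside; x points away from the robot, y to its left, turned up to 0.2 rad about z. Rim at z 42. Pocket 55 (x) x 61 (y) x 30 mm deep, centre at x 0, y +20; lever pivot at x -18, y +78; thumbscrew axis at x -18, y -67 mm
- pocket (a point): centre of the pocket's floor (dock x 0, y +20, z 12 mm), axes as the dock's. The seated battery's origin lies here with its axes along the dock's, its block's top flush with the dock's rim and its rib at dock x +5 to +15
- pivot (a point): the lever's pivot axis (vertical) at the dock's rim (dock x -18, y +78, z 42 mm)
- lever (a joint): steel lever, rad: 0 = shut (end stop; lies along dock -y over the battery's front part, fork round the screw's shank); 0.9 to 1.2 at the start, sticking out over the dock's near side. Swings level about the pivot, stays where left; push it shut sideways (1 N at 70 mm)
- lever_push (a point): middle of the lever's bar 70 mm from the pivot, 10 mm above the dock's rim: a good place to push. The bar is 12 mm wide; it stands 3 to 17 mm above the rim from the pivot out to 84 mm, beyond that 3 to 9 mm; the fork lies at 127 to 163 mm
- thumbscrew: head of the captive thumbscrew: steel collar 24 mm across, 4 mm thick, with a square grip 24 x 24 x 26 mm on it, sides along its x and y. Origin: on the axis under the collar, 66 to 69 mm above the worktop at the start, 61 after the drop, 53 one turn later. Turns easily; weight and a light spring (6 N in all) press it down on its thread; stays where left
- head_top (a point): centre of the square grip's top, 30 mm above the thumbscrew's origin. A tight grip keeps the screw from dropping; fingers set loosely round the square (2 to 5 mm free) turn it and let it drop; to take a new hold, open past its 34 mm diagonal and turn back round it
- screw_turn (a joint): turn of the thumbscrew, rad: about 0 at the start, positive = backward (counterclockwise from above), negative = forward. The thread's start lies somewhere 0.3 to 1.4 rad backward of the start
- screw_rise (a joint): height of the thumbscrew, m: 0.005 to 0.008 before the drop (slowly rising while turned backward), then it suddenly falls by 0.008, to about 0 or just below. Right-hand thread: turning forward lowers it 0.008 a turn, to -0.008 after one turn
- bottle: bystander: clear bottle with red cap, 42 mm across, 88 mm high, right of the dock. Origin: centre of its underside
- vial: bystander: small glass vial with green cap, 26 mm across, 39 mm high, right of the dock. Origin: centre of its underside

How it is judged:
By the outcome, as a careful person would: the job done as asked, in the order asked, and still so for the second after the job is handed in, while the arm keeps its last pose, push and grip.
It also fails if it takes over 72 s, if anything falls off the work surface, if the arm or the gripper's body presses on something with over 40 N, if the wrist force passes 120 N, or if a joint passes its speed limit or range.

## Working session

There is one attempt and no reset: what is moved stays moved. The work goes in short steps, Python scripts to look and compute and a tool call to move; the robot and the scene stay as the last step left them, time stands still between calls to the robot, and variables do not carry over. Pictures are saved under pics/ and viewed, at most 10 in all, crops included, and the job is handed in when it is done.

Besides the shell and the picture viewer there is one more tool, called after "Call:" as a command line: name --argument value ..., lists and objects as JSON in quotes. apply_moves: Moves the arm, as the interface text tells. Its arguments: {"type":"object","properties":{"motion":{"type":"array","items":{"type":"object","properties":{"hand":{"type":"number"},"slide":{"type":"array","items":{"type":"number"}},"turn":{"type":"number"}}}},"newtons":{"type":"number"}},"required":["motion"]}

```bash
mkdir -p pics
cat > h.py <<'E'
import numpy as np, cv2
from workcell import get_state, camera, camera_model, sign_off
def cloud(name, m, d):
    h,w=d.shape
    u,v=np.meshgrid(np.arange(w,dtype=float),np.arange(h,dtype=float))
    K=np.array([[m['fx'],0,m['cx']],[0,m['fy'],m['cy']],[0,0,1]])
    p=cv2.undistortPoints(np.stack([u,v],-1).reshape(-1,1,2),K,np.array([m['k1'],0,0,0,0])).reshape(h,w,2)
    P=np.dstack([p*d[...,None],d])
    R=cv2.Rodrigues(np.array(m['rvec'],float))[0]
    W=(P-np.array(m['tvec']).reshape(3))@R
    W[d<=0]=np.nan
    return W
def shot(name):
    m=camera_model(name); p,d=camera(name)
    return p,d,cloud(name,m,d)
E
python3 - <<'E'
from h import *
for n in ['scene','top']:
    p,d,W=shot(n); cv2.imwrite(f'pics/{n}1.png',p); np.savez(f'{n}1.npz',p=p,W=W)
print(get_state())
E
```

```text
{'clock': 0.1, 'joint_pos': array([-5.05020033e+01,  2.20865123e+01,  3.86828325e-01, -2.35040321e-02,
       -6.84101945e+01, -1.48168586e+01]), 'dq': array([-0.0439367 , -0.02841821,  0.15952841,  0.09019739,  0.04423775,
        0.03973359]), 'joint_efforts': array([-2.53028538e-04, -3.93318272e+01,  1.88929653e+01,  4.19802457e+00,
       -2.61313777e-03, -7.41874231e-06]), 'position': array([ 0.26084233, -0.5675522 ,  0.30292854]), 'orientation': array([ 1.79888189e+02, -6.98740891e-03, -1.55327525e+02]), 'wrist_force': array([-1.28219183, -0.25206174, -0.88423617]), 'ft_torque': array([ 0.00390063,  0.05972421, -0.02027893]), 'gripper_force': 0.0, 'opening': 0.08550948457630289}
```

View pics/top1.png

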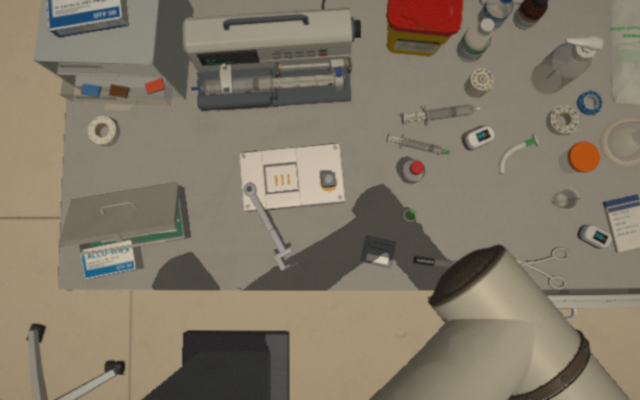

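View pics/scene1.png

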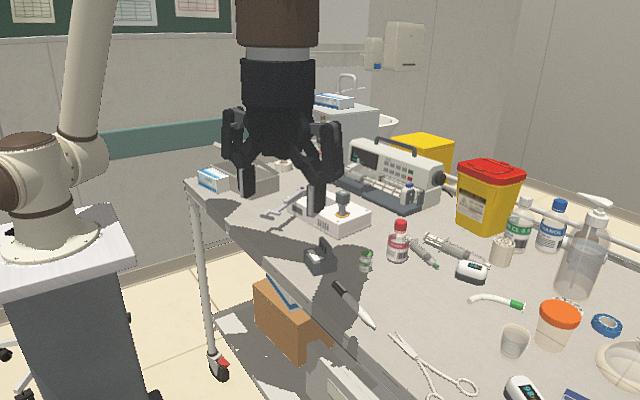

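Top view: the dock spans (240–343, 145–210), the pivot is at (250,188), the lever fork at (285,258) and the thumbscrew at (328,179). The battery is at (379,251), the bottle at (413,170) and the vial at (410,215).

Run:
```python
from h import *
z=np.load('top1.npz');W=z['W'];p=z['p']
g=W.reshape(-1,3)
def box(u0,u1,v0,v1,z0,z1):
    q=W[v0:v1,u0:u1].reshape(-1,3); return q[(q[:,2]>z0)&(q[:,2]<z1)]
def rect(q,n):
    r=cv2.minAreaRect((q[:,:2]*1000).astype(np.float32)); print(n,len(q),r,'zmed',np.median(q[:,2]),'mean',q.mean(0))
rect(box(232,352,138,218,.034,.048),'dock')
print(np.nanmedian(W[225:290,200:240].reshape(-1,3),0))
rect(box(355,405,230,275,.02,.04),'bat block'); rect(box(355,405,230,275,.045,.07),'rib')
rect(box(312,345,162,200,.085,.12),'screw')
q=box(238,305,180,280,.044,.07); rect(q,'lever')
for (u,v) in [(250,188),(260,210),(270,230),(280,255),(328,179),(413,170),(410,215),(372,245),(379,243)]: print(u,v,W[v,u])
c=p[225:280,350:410]
a=cv2.resize(p[225:280,350:410],None,fx=7,fy=7,interpolation=cv2.INTER_CUBIC)
b=cv2.resize(p[140:215,235:350],None,fx=3.3,fy=3.3,interpolation=cv2.INTER_CUBIC)
im=np.zeros((385,800,3),np.uint8); im[:,:420]=a; im[:b.shape[0],420:800]=b[:,:380]
cv2.imwrite('pics/crop.png',im)
```

```text
dock 4547 ((575.8440551757812, -243.4471435546875), (124.95736694335938, 188.09490966796875), 5.328831195831299) zmed 0.042258012539134436 mean [ 0.5845277  -0.24784916  0.04223216]
[ 4.33359919e-01 -1.02303340e-01  2.66875167e-04]
bat block 685 ((444.19158935546875, -403.16583251953125), (56.501060485839844, 49.92610168457031), 77.33330535888672) zmed 0.03042759890652373 mean [ 0.44210503 -0.40176341  0.03039959]
rib 145 ((453.9364929199219, -405.1090087890625), (43.50633239746094, 11.101778984069824), 78.70073699951172) zmed 0.05510734008153351 mean [ 0.45396003 -0.40485424  0.05486902]
screw 193 ((570.884521484375, -309.8733215332031), (22.717397689819336, 24.15046501159668), 89.81444549560547) zmed 0.09841223191456172 mean [ 0.57064943 -0.31019829  0.09803076]
lever 994 ((491.6919860839844, -210.5574493408203), (111.47114562988281, 168.71371459960938), 89.74491119384766) zmed 0.052353862834245646 mean [ 0.49749607 -0.20589611  0.05339349]
250 188 [ 0.55876394 -0.1698079   0.06683983]
260 210 [ 0.5194736  -0.1871408   0.05782253]
270 230 [ 0.48302876 -0.20591932  0.06090306]
280 255 [ 0.43794893 -0.2230818   0.04860463]
328 179 [ 0.57014976 -0.31073373  0.09960163]
413 170 [ 0.58689037 -0.4605562   0.08890049]
410 215 [ 0.5105318  -0.46162414  0.04014944]
372 245 [ 0.45570367 -0.38969547  0.05568024]
379 243 [ 0.45927571 -0.40261397  0.05303121]
```

View pics/crop.png

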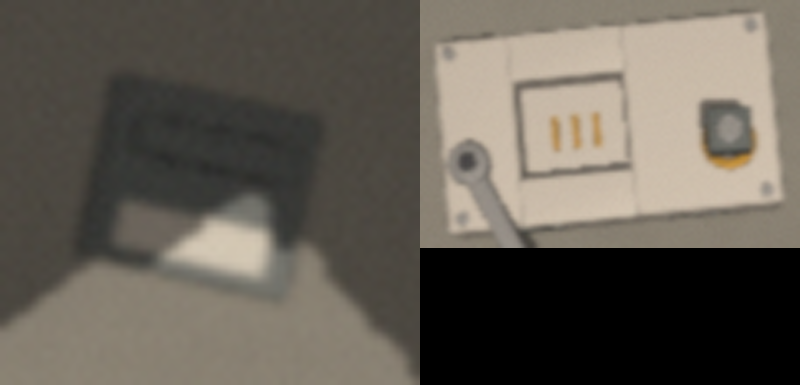

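```bash
cat >> h.py <<'E'
def R2(a): c,s=np.cos(a),np.sin(a); return np.array([[c,-s],[s,c]])
def go(xyz, yaw):
    """slide(mm, tool axes) and turn(deg) from the present pose to TCP xyz, yaw(deg)"""
    from scipy.spatial.transform import Rotation as Ro
    s=get_state(); R=Ro.from_euler('xyz',s['orientation'],degrees=True).as_matrix()
    sl=R.T@(np.array(xyz)-s['position'])*1000
    t=-((yaw-s['orientation'][2]+180)%360-180)
    print('t',s['clock'],'pos',s['position'].round(4),'ori',s['orientation'].round(1),'j6',s['joint_pos'][5].round(1),'-> slide',sl.round(1),'turn',round(t,1))
E
python3 - <<'E'
from h import *
from scipy.optimize import minimize
z=np.load('top1.npz');W=z['W']
q=W[138:222,232:352].reshape(-1,3); q=q[(q[:,2]>.039)&(q[:,2]<.0455)][:,:2]
# fit: far edge, left & right ends from points in dock coords
th=np.radians(5.3)
c=np.array([.580,-.2455])
for k in range(4):
    d=(q-c)@R2(th)
    xs=[];ys=np.arange(-.085,.086,.005)
    far=[];near=[]
    for y in ys:
        m=abs(d[:,1]-y)<.003
        far.append(d[m,0].max())
    f=np.polyfit(ys,far,1)
    xs=np.arange(-.03,.045,.005);L=[];Rr=[]
    for x in xs:
        m=abs(d[:,0]-x)<.003; L.append(d[m,1].max()); Rr.append(d[m,1].min())
    m=(abs(d[:,1]+.03)<.03); near=[d[(abs(d[:,1]-y)<.003),0].min() for y in np.arange(-.085,-.03,.005)]
    print(np.degrees(th),c,'slope',f,'far',np.median(far),'near',np.median(near),'L',np.median(L),'R',np.median(Rr),np.polyfit(xs,L,1)[0],np.polyfit(xs,Rr,1)[0])
    th-=f[0]; 
    c=c+R2(th)@np.array([(np.median(far)+np.median(near))/2,(np.median(L)+np.median(Rr))/2])
D=lambda x,y:c+R2(th)@np.array([x,y])
print('pocket',D(0,.02),'pivot',D(-.018,.078),'screw',D(-.018,-.067),'seated rib',D(.01,.02))
# lever: points 80..160mm from pivot
q=W[190:275,238:310].reshape(-1,3);q=q[(q[:,2]>.044)&(q[:,2]<.065)]
v=(q[:,:2]-D(-.018,.078))@R2(th); r=np.hypot(*v.T); m=(r>.04)&(r<.12)
a=np.arctan2(-v[m,0],-v[m,1]); print('lever angle',np.median(a),a.std())
yb=-11.7
print('battery');go([.454,-.405,.180],yb-90)
E
```

```text
5.300000000000001 [ 0.58   -0.2455] slope [0.00143779 0.05747951] far 0.0574856926764328 near -0.05130273910744597 L 0.0957515774033563 R -0.09076993296004868 0.007732262825366198 0.006153585423314497
5.217620888418169 [ 0.58285215 -0.24273836] slope [0.00056083 0.05429705] far 0.05430734236989899 near -0.05444609530289042 L 0.09331240203415614 R -0.0933378619520996 0.006859276672676047 0.004861266732317397
5.185487532479682 [ 0.58278421 -0.24275731] slope [-0.00033478  0.05435056] far 0.05430896014010061 near -0.05433753760096466 L 0.09333185461725846 R -0.09348362520209946 0.007404831529813017 0.008641011832284955
5.204668937823524 [ 0.58277687 -0.24283418] slope [-0.00057438  0.05434412] far 0.054320958054942546 near -0.05434663517727897 L 0.09340370726953867 R -0.09325235127572297 0.007079173038939216 0.006377287692313622
pocket [ 0.58093146 -0.2228435 ] pivot [ 0.55771204 -0.1667288 ] screw [ 0.57094847 -0.31112339] seated rib [ 0.59088971 -0.22193064]
lever angle 1.128082682708723 0.3539140789529275
battery
t 0.1 pos [ 0.2608 -0.5676  0.3029] ori [ 179.9   -0.  -155.3] j6 -14.8 -> slide [-243.4   66.8  123. ] turn -53.6
```

Call:
apply_moves --motion '[{"hand": 60, "slide": [-30, 8, 14], "turn": -6}, {"hand": 60, "slide": [-62, 17, 30], "turn": -13}, {"hand": 60, "slide": [-95, 26, 46], "turn": -20}, {"hand": 60, "slide": [-128, 35, 62], "turn": -27}, {"hand": 60, "slide": [-160, 44, 80], "turn": -34}, {"hand": 60, "slide": [-192, 53, 97], "turn": -41}, {"hand": 60, "slide": [-225, 62, 114], "turn": -48}, {"hand": 60, "slide": [-243, 67, 123], "turn": -53.5}, {"hand": 60, "slide": [-243, 67, 123], "turn": -53.5}, {"hand": 60, "slide": [-243, 67, 123], "turn": -53.5}]' --newtons 60

```text
clock: 0.93
position: [0.4542, -0.4046, 0.1798]
orientation: [179.9, 0.0, -101.8]
wrist_force: [0.1, 0.1, -0.4]
opening: 0.0604
gripper_force: 0.0
```

Run:
```python
from h import *
p,d,W=shot('wrist'); cv2.imwrite('pics/w1.png',p); np.savez('w1.npz',p=p,W=W)
q=W.reshape(-1,3)
s=get_state()['position']
near=np.hypot(q[:,0]-.45,q[:,1]+.404)<.05
for lo,hi in [(.025,.036),(.048,.062)]:
    b=q[near&(q[:,2]>lo)&(q[:,2]<hi)]
    if len(b)>10: print(len(b),cv2.minAreaRect((b[:,:2]*1000).astype(np.float32)),b.mean(0))
go([.454,-.405,.108],-101.7)
```

```text
3226 ((445.0927429199219, -404.36053466796875), (56.08293151855469, 49.69010925292969), 77.07150268554688) [ 0.44249178 -0.40687962  0.03056299]
828 ((454.9490661621094, -406.423095703125), (43.84202194213867, 11.36231517791748), 76.30858612060547) [ 0.4547667  -0.40793408  0.05496328]
t 0.9833 pos [ 0.4538 -0.4054  0.1806] ori [ 179.9    0.  -101.8] j6 14.7 -> slide [-0.5 -0.2 72.6] turn -0.1
```

View pics/w1.png

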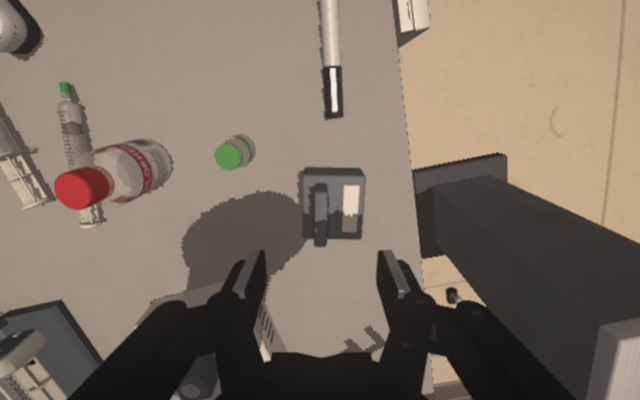

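Wrist view: the battery is at (335,205) with its rib at (320,215), lined up with the open fingers. The vial (235,150) and bottle (90,185) are clear of them.

Call:
apply_moves --motion '[{"hand": 60, "slide": [0, 0, 24], "turn": 1}, {"hand": 60, "slide": [0, 0, 50], "turn": 1}, {"hand": 60, "slide": [0, 0, 68], "turn": 1}, {"hand": 45, "slide": [0, 0, 72], "turn": 1}, {"hand": 0, "slide": [0, 0, 72], "turn": 1}, {"hand": 0, "slide": [0, 0, 72], "turn": 1}, {"hand": 0, "slide": [0, 0, 72], "turn": 1}, {"hand": 0, "slide": [0, 0, 72], "turn": 1}, {"hand": 0, "slide": [0, 0, 72], "turn": 1}, {"hand": 0, "slide": [0, 0, 72], "turn": 1}]'

```text
clock: 1.82
position: [0.4542, -0.4063, 0.1109]
orientation: [-179.9, -0.1, -102.8]
wrist_force: [-2.0, -1.3, 5.9]
opening: 0.0085
gripper_force: 60.5
```

Call:
apply_moves --motion '[{"hand": 0, "slide": [0, 0, -20], "turn": 0}, {"hand": 0, "slide": [0, 0, -50], "turn": 0}, {"hand": 0, "slide": [0, 0, -85], "turn": 0}, {"hand": 0, "slide": [0, 0, -115], "turn": 0}, {"hand": 0, "slide": [-30, 20, -120], "turn": -5}, {"hand": 0, "slide": [-60, 40, -120], "turn": -9}, {"hand": 0, "slide": [-90, 60, -120], "turn": -14}, {"hand": 0, "slide": [-120, 75, -120], "turn": -18}, {"hand": 0, "slide": [-140, 85, -120], "turn": -18}, {"hand": 0, "slide": [-140, 85, -120], "turn": -18}]'

```text
clock: 2.65
position: [0.3998, -0.2468, 0.2288]
orientation: [180.0, 0.1, -84.7]
wrist_force: [-0.6, 0.6, -2.3]
opening: 0.0085
gripper_force: 59.4
```

Run:
```python
from h import *
s=get_state();p,d,W=shot('wrist'); np.savez('w2.npz',p=p,W=W);cv2.imwrite('pics/w2.png',p)
pos=s['position'];yaw=np.radians(s['orientation'][2])
q=W.reshape(-1,3)-pos
# battery axes: x = yaw+90, local coords
l=q.copy(); l[:,:2]=q[:,:2]@R2(yaw+np.pi/2)
m=(abs(l[:,0])<.05)&(abs(l[:,1])<.04)&(l[:,2]<-.05)&(l[:,2]>-.14)
print('z hist',np.histogram(l[m,2],bins=18,range=(-.14,-.05)))
b=l[m&(l[:,2]<-.075)&(l[:,2]>-.09)]
print('block top',len(b),np.median(b[:,2]),cv2.minAreaRect((b[:,:2]*1000).astype(np.float32)),b.min(0),b.max(0))
# pocket/dock recheck
th=np.radians(5.2);c=np.array([.58278,-.2428])
k=(W.reshape(-1,3)); dd=k.copy(); dd[:,:2]=(k[:,:2]-c)@R2(th)
f=dd[(abs(dd[:,2]-.012)<.004)&(abs(dd[:,0])<.04)&(abs(dd[:,1]-.02)<.045)]
print('pocket floor',len(f), f[:,:2].min(0) if len(f) else 0,f[:,:2].max(0) if len(f) else 0)
f=dd[(abs(dd[:,2]-.042)<.003)&(abs(dd[:,0])<.07)&(abs(dd[:,1])<.11)]
print('rim',len(f),np.percentile(f[:,0],[.5,99.5]),np.percentile(f[:,1],[.5,99.5]))
go([.5909,-.2219,.126],-84.8)
```

```text
z hist (array([   0,    0,    0,    0,    0,    0,  143,  190,  210,  234,  246,
       2300, 1794,   70,  161,  290, 1190,  767]), array([-0.14 , -0.135, -0.13 , -0.125, -0.12 , -0.115, -0.11 , -0.105,
       -0.1  , -0.095, -0.09 , -0.085, -0.08 , -0.075, -0.07 , -0.065,
       -0.06 , -0.055, -0.05 ]))
block top 4340 -0.08017553025075676 ((-9.326159477233887, -0.5864276885986328), (55.45808410644531, 50.61041259765625), 89.32228088378906) [-0.03451052 -0.02835446 -0.08998238] [ 0.015904    0.02742184 -0.07501413]
pocket floor 1842 [-0.00959923 -0.00382385] [0.03027093 0.05127761]
rim 16043 [-0.05383897  0.05494782] [-0.09419755  0.09278228]
t 2.7 pos [ 0.4012 -0.2482  0.2292] ori [-180.     0.   -84.7] j6 17.3 -> slide [  -8.5 -191.3  103.3] turn 0.1
```

View pics/w2.png

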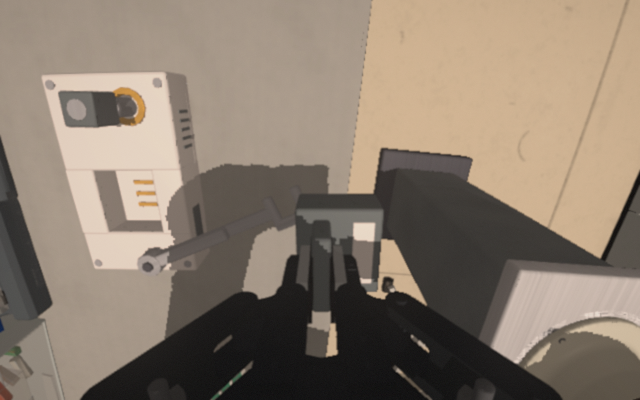

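The wrist view shows the battery held square, with the rib between the pads at (320,250). The empty pocket is at (125,205) and the lever runs from (150,262) to (290,205).

Call:
apply_moves --motion '[{"hand": 0, "slide": [-1, -30, 0], "turn": 0}, {"hand": 0, "slide": [-3, -60, 0], "turn": 0}, {"hand": 0, "slide": [-4, -90, 0], "turn": 0}, {"hand": 0, "slide": [-6, -120, 5], "turn": 0}, {"hand": 0, "slide": [-7, -150, 15], "turn": 0}, {"hand": 0, "slide": [-8, -175, 25], "turn": 0}, {"hand": 0, "slide": [-9, -188, 40], "turn": 0}, {"hand": 0, "slide": [-9, -190.5, 54], "turn": 0}, {"hand": 0, "slide": [-9, -190.5, 54], "turn": 0}, {"hand": 0, "slide": [-9, -190.5, 54], "turn": 0}]'

```text
clock: 3.53
position: [0.5905, -0.2243, 0.1734]
orientation: [179.8, 0.0, -84.9]
wrist_force: [0.3, -0.5, -1.6]
opening: 0.0088
gripper_force: 59.4
```

Run:
```python
from h import *
go([.5902,-.2214,.124],-84.8)
print(get_state()['wrist_force'])
```

```text
t 3.5333 pos [ 0.5905 -0.2243  0.1734] ori [179.8   0.  -84.9] j6 11.3 -> slide [-2.9 -0.1 49.4] turn -0.1
[ 0.32807574 -0.53061074 -1.63071518]
```

Run:
```python
from h import *
for i in range(3):
    camera('top'); go([.5902,-.2214,.124],-84.8)
```

```text
t 3.5833 pos [ 0.5909 -0.2245  0.1748] ori [180.   -0.  -84.8] j6 11.3 -> slide [-3.2  0.3 50.8] turn -0.0
t 3.6333 pos [ 0.591  -0.2245  0.1757] ori [-179.9   -0.   -84.8] j6 11.3 -> slide [-3.2  0.6 51.7] turn -0.0
t 3.6833 pos [ 0.5911 -0.2245  0.1761] ori [-179.9   -0.   -84.8] j6 11.3 -> slide [-3.2  0.7 52.1] turn -0.0
```

Call:
apply_moves --motion '[{"hand": 0, "slide": [-3.2, 0.6, 0], "turn": 0}, {"hand": 0, "slide": [-3.2, 0.6, 4], "turn": 0}, {"hand": 0, "slide": [-3.2, 0.6, 10], "turn": 0}, {"hand": 0, "slide": [-3.2, 0.6, 16], "turn": 0}, {"hand": 0, "slide": [-3.2, 0.6, 20], "turn": 0}, {"hand": 0, "slide": [-3.2, 0.6, 23], "turn": 0}, {"hand": 0, "slide": [-3.2, 0.6, 26], "turn": 0}, {"hand": 0, "slide": [-3.2, 0.6, 29], "turn": 0}, {"hand": 0, "slide": [-3.2, 0.6, 32], "turn": 0}, {"hand": 0, "slide": [-3.2, 0.6, 32], "turn": 0}]'

```text
clock: 4.52
position: [0.5897, -0.2208, 0.1421]
orientation: [179.9, 0.0, -84.8]
wrist_force: [0.5, 0.8, -2.2]
opening: 0.0086
gripper_force: 59.5
```

Run:
```python
from h import *
camera('top');go([.5902,-.2214,.124],-84.8);print(get_state()['wrist_force'])
```

```text
t 4.5667 pos [ 0.5899 -0.2208  0.1425] ori [180.    0.  -84.8] j6 11.0 -> slide [ 0.6 -0.3 18.5] turn -0.0
[ 1.02726891  0.06648744 -2.2077411 ]
```

The underside is now about 10 mm below the rim with no contact force, so it has entered the pocket.

Call:
apply_moves --motion '[{"hand": 0, "slide": [0.4, 0, 5], "turn": 0}, {"hand": 0, "slide": [0.4, 0, 10], "turn": 0}, {"hand": 0, "slide": [0.4, 0, 15], "turn": 0}, {"hand": 0, "slide": [0.4, 0, 18], "turn": 0}, {"hand": 0, "slide": [0.4, 0, 18], "turn": 0}, {"hand": 35, "slide": [0.4, 0, 18], "turn": 0}, {"hand": 35, "slide": [0.4, 0, 18], "turn": 0}, {"hand": 35, "slide": [0.4, 0, 18], "turn": 0}, {"hand": 35, "slide": [0.4, 0, 10], "turn": 0}, {"hand": 35, "slide": [0.4, 0, -20], "turn": 0}]'

```text
clock: 5.4
position: [0.5876, -0.2207, 0.1593]
orientation: [179.5, 0.2, -84.9]
wrist_force: [0.1, 0.2, -0.7]
opening: 0.035
gripper_force: 0.0
```

Run:
```python
from h import *
th=np.radians(5.2);c=np.array([.58278,-.2428])
p,d,W=shot('wrist'); k=W.reshape(-1,3).copy(); k[:,:2]=(k[:,:2]-c)@R2(th)
b=k[(abs(k[:,0])<.05)&(abs(k[:,1]-.02)<.045)&(k[:,2]>.05)&(k[:,2]<.09)]
print(len(b),np.percentile(b,[1,50,99],axis=0) if len(b) else 0)
top=k[(abs(k[:,0]+.01)<.01)&(abs(k[:,1]-.02)<.02)]; print('block top z',np.nanmedian(top[:,2]),len(top))
q=k[(k[:,2]>.044)&(k[:,2]<.065)]
v=q[:,:2]-[-.018,.078]; r=np.hypot(*v.T); a=np.arctan2(-v[:,0],-v[:,1])
for r0 in (.04,.06,.08,.1,.12):
    m=(abs(r-r0)<.005)&(a>.6)&(a<1.5); print(r0,m.sum(),np.median(a[m]) if m.any() else 0)
ang=np.radians(5.2)
D=lambda x,y:c+R2(ang)@np.array([x,y])
for lab,x,y,z in [('behind lever',-.115,.030,.16)]: go([*D(x,y),z],-84.8)
```

```text
1375 [[-0.04938952 -0.00096408  0.05091749]
 [ 0.00865346  0.01938621  0.06713013]
 [ 0.02413905  0.06180812  0.08938883]]
block top z 0.15756276328898602 8005
0.04 354 1.0407190084604991
0.06 359 1.085495117977176
0.08 309 1.1037370673162152
0.1 262 1.1443551587469138
0.12 272 1.149167554140061
t 5.45 pos [ 0.592  -0.222   0.1691] ori [-179.6   -0.2  -84.7] j6 11.0 -> slide [-10.3 126.1   8.3] turn 0.1
```

Rib top is at 67 mm and within the right span, so the battery is seated. Next is the lever, which stands at about 1.12 rad.

Run:
```python
from h import *
th=np.radians(5.2);c=np.array([.58278,-.2428])
D=lambda x,y:c+R2(th)@np.array([x,y])
go([*D(-.096,.078),.121],-84.8)
st=np.array([-96,78])
for a in [1.2,1.05,.9,.75,.6,.45,.3,.15,0.,-.03]:
    h=14.5*np.cos(a)+11*abs(np.sin(a))+6
    P=np.array([-18,78])+70*np.array([-np.sin(a),-np.cos(a)])+h*np.array([-np.cos(a),np.sin(a)])
    e=P-st; print(a,P.round(1),'tool slide',(-e[1]).round(1),(-e[0]).round(1))
```

```text
t 5.45 pos [ 0.592  -0.222   0.1691] ori [-179.6   -0.2  -84.7] j6 11.0 -> slide [-58.4 107.3  47.2] turn 0.1
1.2 [-91.   72.7] tool slide 5.3 -5.0
1.05 [-90.   62.9] tool slide 15.1 -6.0
0.9 [-87.5  53. ] tool slide 25.0 -8.5
0.75 [-83.4  43.2] tool slide 34.8 -12.6
0.6 [-77.5  33.9] tool slide 44.1 -18.5
0.45 [-69.9  25.3] tool slide 52.7 -26.1
0.3 [-60.8  18. ] tool slide 60.0 -35.2
0.15 [-50.2  12.1] tool slide 65.9 -45.8
0.0 [-38.5   8. ] tool slide 70.0 -57.5
-0.03 [-36.7   7.4] tool slide 70.6 -59.3
```

Call:
apply_moves --motion '[{"hand": 20, "slide": [0, 0, -10], "turn": 0}, {"hand": 0, "slide": [-10, 20, -10], "turn": 0}, {"hand": 0, "slide": [-25, 50, -5], "turn": 0}, {"hand": 0, "slide": [-45, 80, 0], "turn": 0}, {"hand": 0, "slide": [-58, 105, 0], "turn": 0}, {"hand": 0, "slide": [-58, 106, 15], "turn": 0}, {"hand": 0, "slide": [-58, 106, 30], "turn": 0}, {"hand": 0, "slide": [-58, 106, 41], "turn": 0}, {"hand": 0, "slide": [-58, 106, 41], "turn": 0}, {"hand": 0, "slide": [-58, 106, 41], "turn": 0}]'

```text
clock: 6.28
position: [0.4793, -0.1731, 0.1222]
orientation: [180.0, -0.0, -84.8]
wrist_force: [1.2, 0.3, -0.3]
opening: -0.0001
gripper_force: 0.0
```

Run:
```python
from h import *
th=np.radians(5.2);c=np.array([.58278,-.2428])
D=lambda x,y:c+R2(th)@np.array([x,y])
camera('top');camera('top');go([*D(-.096,.078),.121],-84.8); s=get_state(); print(s['wrist_force'],s['opening'])
```

```text
t 6.3833 pos [ 0.4799 -0.1731  0.1228] ori [-179.9   -0.   -84.8] j6 6.8 -> slide [ 0.7 -0.1  1.8] turn -0.0
[ 0.97723308 -0.2425072   0.39050972] 9.412995974252896e-05
```

Call:
apply_moves --motion '[{"hand": 0, "slide": [6, -5, 1], "turn": 0}, {"hand": 0, "slide": [11, -5.5, 1], "turn": 0}, {"hand": 0, "slide": [16, -6, 1], "turn": 0}, {"hand": 0, "slide": [21, -7.5, 1], "turn": 0}, {"hand": 0, "slide": [26, -8.5, 1], "turn": 0}, {"hand": 0, "slide": [31, -11, 1], "turn": 0}, {"hand": 0, "slide": [35.5, -12.6, 1], "turn": 0}, {"hand": 0, "slide": [40, -15.5, 1], "turn": 0}, {"hand": 0, "slide": [45, -18.5, 1], "turn": 0}, {"hand": 0, "slide": [53, -26, 1], "turn": 0}]'

```text
clock: 7.22
position: [0.5093, -0.2236, 0.1207]
orientation: [179.9, 0.0, -84.8]
wrist_force: [-0.2, 2.0, -0.2]
opening: -0.0001
gripper_force: 0.7
```

Call:
apply_moves --motion '[{"hand": 0, "slide": [4, -4.5, 0], "turn": 0}, {"hand": 0, "slide": [7.5, -9, 0], "turn": 0}, {"hand": 0, "slide": [10.5, -14, 0], "turn": 0}, {"hand": 0, "slide": [13, -19.5, 0], "turn": 0}, {"hand": 0, "slide": [15.5, -25.5, 0], "turn": 0}, {"hand": 0, "slide": [17, -31.5, 0], "turn": 0}, {"hand": 0, "slide": [17, -33, 0], "turn": 0}, {"hand": 0, "slide": [17, -34, 0], "turn": 0}, {"hand": 0, "slide": [17, -35, 0], "turn": 0}, {"hand": 0, "slide": [17, -35, 0], "turn": 0}]'

```text
clock: 8.05
position: [0.5458, -0.2376, 0.1209]
orientation: [179.9, -0.0, -84.8]
wrist_force: [-3.0, -3.6, 0.1]
opening: -0.0005
gripper_force: 1.3
```

Run:
```python
from h import *
th=np.radians(5.2);c=np.array([.58278,-.2428])
p,d,W=shot('wrist'); cv2.imwrite('pics/w3.png',p); s=get_state()
print((s['position'][:2]-c)@R2(th),s['position'][2],s['wrist_force'])
```

```text
[-0.03640689  0.00862146] 0.12089979053585687 [-2.34963048 -1.52156436 -0.14691711]
```

View pics/w3.png

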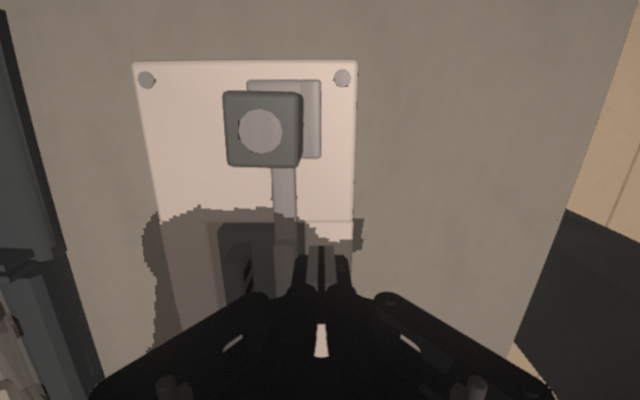

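Wrist view: lever bar at (285,195) runs under the screw head at (263,130), and it looks shut. I'll check the angle.

Run:
```python
from h import *
th=np.radians(5.2);c=np.array([.58278,-.2428])
D=lambda x,y:c+R2(th)@np.array([x,y])
p,d,W=shot('wrist');k=W.reshape(-1,3).copy(); k[:,:2]=(k[:,:2]-c)@R2(th)
for y in (-.045,-.035,-.025,-.015):
    b=k[(abs(k[:,1]-y)<.004)&(abs(k[:,0])<.05)&(k[:,2]>.046)&(k[:,2]<.056)]
    print(y,len(b),np.percentile(b[:,0],[3,50,97]) if len(b) else 0, np.median(b[:,2]) if len(b) else 0)
b=k[(abs(k[:,1]+.067)<.03)&(abs(k[:,0]+.018)<.03)&(k[:,2]>.09)&(k[:,2]<.11)]
r=cv2.minAreaRect((b[:,:2]*1000).astype(np.float32));print('head (dock mm)',r,np.median(b[:,2]))
f=k[(abs(k[:,1]+.067)<.04)&(abs(k[:,0]+.018)<.04)&(k[:,2]>.046)&(k[:,2]<.056)]
print('fork',np.percentile(f,[1,50,99],axis=0))
go([*D(-.018,-.067),.19],-84.8)
```

```text
-0.045 167 [-0.02228261 -0.01660854 -0.01161437] 0.0516208887783888
-0.035 374 [-0.0224182  -0.01687494 -0.01109158] 0.051511239504235584
-0.025 340 [-0.02229003 -0.01666086 -0.01101563] 0.0515911599666756
-0.015 326 [-0.02244911 -0.01696629 -0.01108581] 0.05160321647765005
head (dock mm) ((-16.838520050048828, -66.8446273803711), (24.29981231689453, 24.572898864746094), 89.57355499267578) 0.09881508773736189
fork [[-0.03529736 -0.08496039  0.04960676]
 [-0.02590603 -0.06613323  0.05159146]
 [-0.00335464 -0.0276599   0.05311863]]
t 8.15 pos [ 0.5458 -0.2375  0.1209] ori [180.    0.  -84.8] j6 13.1 -> slide [ 75.7 -18.4 -69.1] turn -0.0
```

Lever is shut: its bar runs parallel to the dock and is in line with the screw. Head centre is at dock (-16.8, -66.8) with its square aligned. Next move goes over the screw.

Call:
apply_moves --motion '[{"hand": 0, "slide": [0, 3, 0], "turn": 0}, {"hand": 0, "slide": [0, 6, -5], "turn": 0}, {"hand": 20, "slide": [0, 6, -30], "turn": 0}, {"hand": 55, "slide": [0, 6, -60], "turn": 0}, {"hand": 55, "slide": [20, 0, -70], "turn": 0}, {"hand": 55, "slide": [45, -10, -70], "turn": 0}, {"hand": 55, "slide": [70, -18, -70], "turn": 0}, {"hand": 55, "slide": [75.5, -19.5, -70], "turn": 0}, {"hand": 55, "slide": [75.5, -19.5, -70], "turn": 0}, {"hand": 55, "slide": [75.5, -19.5, -70], "turn": 0}]'

```text
clock: 8.98
position: [0.5722, -0.3104, 0.1907]
orientation: [180.0, 0.0, -84.9]
wrist_force: [-0.1, 0.5, -0.7]
opening: 0.0548
gripper_force: 0.0
```

```bash
cat >> h.py <<'E'
def head():
    """head top seen by the wrist camera: height and square, relative to the TCP"""
    camera('top'); s=get_state(); p,d,W=shot('wrist'); pos=s['position']
    q=W.reshape(-1,3); yaw=s['orientation'][2]
    b=q[(np.hypot(q[:,0]-.5718,q[:,1]+.3107)<.022)&(q[:,2]>.07)&(q[:,2]<.105)]
    z,e=np.histogram(b[:,2],bins=np.arange(.07,.106,.001)); i=z.argmax(); zt=np.median(b[abs(b[:,2]-e[i]-.0005)<.0015][:,2])
    t=b[abs(b[:,2]-zt)<.0015]; r=cv2.minAreaRect((t[:,:2]*1000).astype(np.float32))
    l=R2(np.radians(yaw)).T@(np.array(r[0])/1000-pos[:2])*1000; l[1]*=-1
    print('t %.2f pos %s yaw %.1f j6 %.1f F %s open %.1f gf %.1f'%(s['clock'],pos.round(4),yaw,s['joint_pos'][5],s['wrist_force'].round(1),s['opening']*1e3,s['gripper_force']))
    print('head z %.4f n %d rect'%(zt,len(t)),np.round(r[0],1),np.round(r[1],1),round(r[2],1),'tool xy off',l.round(1))
    return p
E
python3 - <<'E'
from h import *
p=head(); go([.5718,-.3107,.129],-84.8)
E
```

```text
t 9.03 pos [ 0.5721 -0.3099  0.1907] yaw -84.8 j6 19.4 F [ 0.  -0.1  0.2] open 55.0 gf 0.0
head z 0.0987 n 1234 rect [ 572.5 -311.5] [23.6 24.2] 4.0 tool xy off [ 1.6 -0.2]
t 9.0833 pos [ 0.5722 -0.3097  0.1909] ori [180.    0.  -84.8] j6 19.5 -> slide [ 1.   0.4 61.9] turn 0.0
```

Call:
apply_moves --motion '[{"hand": 55, "slide": [1.5, -0.2, 15], "turn": 0}, {"hand": 55, "slide": [1.5, -0.2, 35], "turn": 0}, {"hand": 50, "slide": [1.5, -0.2, 52], "turn": 0}, {"hand": 45, "slide": [1.5, -0.2, 60], "turn": 0}, {"hand": 35, "slide": [1.5, -0.2, 62], "turn": 0}, {"hand": 27, "slide": [1.5, -0.2, 62], "turn": 0}, {"hand": 27, "slide": [1.5, -0.2, 62], "turn": 0}, {"hand": 27, "slide": [1.5, -0.2, 62], "turn": 0}, {"hand": 27, "slide": [1.5, -0.2, 62], "turn": 0}, {"hand": 27, "slide": [1.5, -0.2, 62], "turn": 0}]' --newtons 20

```text
clock: 9.92
position: [0.5729, -0.3122, 0.1297]
orientation: [-180.0, -0.0, -84.8]
wrist_force: [-2.2, 1.1, 1.3]
opening: 0.0268
gripper_force: 0.7
```

Run:
```python
from h import *
p=head(); cv2.imwrite('pics/w4.png',p)
```

```text
t 9.97 pos [ 0.5729 -0.3122  0.1296] yaw -84.8 j6 19.6 F [-1.9  0.6  0.2] open 26.9 gf 0.8
head z 0.0988 n 2438 rect [ 571.4 -312. ] [35.1 25.3] 7.1 tool xy off [-0.3  1.5]
```

View pics/w4.png

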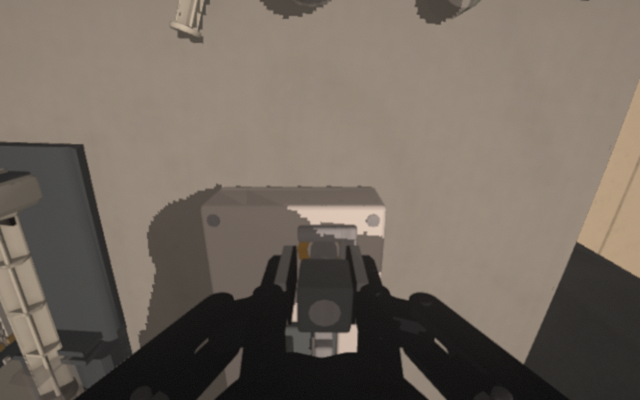

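Wrist view: head top at (325,315) sits between the pads, and the near pad brushes it slightly. I'll re-centre 1.2 mm and start turning backward.

Call:
apply_moves --motion '[{"hand": 28, "slide": [0, 0.7, 0], "turn": 0}, {"hand": 28, "slide": [0, 1.2, 0], "turn": 0}, {"hand": 28, "slide": [0, 1.2, 0], "turn": -4}, {"hand": 28, "slide": [0, 1.2, 0], "turn": -8}, {"hand": 28, "slide": [0, 1.2, 0], "turn": -12}, {"hand": 28, "slide": [0, 1.2, 0], "turn": -15}, {"hand": 28, "slide": [0, 1.2, 0], "turn": -18}, {"hand": 28, "slide": [0, 1.2, 0], "turn": -20}, {"hand": 28, "slide": [0, 1.2, 0], "turn": -20}, {"hand": 28, "slide": [0, 1.2, 0], "turn": -20}]'

```text
clock: 10.85
position: [0.572, -0.3124, 0.1291]
orientation: [-180.0, -0.0, -64.9]
wrist_force: [-0.4, 0.6, 0.3]
opening: 0.0279
gripper_force: 0.4
```

```bash
python3 -c "
from h import *
head()"
```

```text
t 10.90 pos [ 0.572  -0.3124  0.1291] yaw -64.9 j6 39.6 F [-0.4 -0.1  0.9] open 27.6 gf 0.4
head z 0.0989 n 2443 rect [ 572.2 -311.5] [33.8 27. ] 24.4 tool xy off [-0.7 -0.5]
```

Call:
apply_moves --motion '[{"hand": 28, "slide": [0, 0, 0], "turn": -2}, {"hand": 28, "slide": [0, 0, 0], "turn": -4}, {"hand": 28, "slide": [0, 0, 0], "turn": -6}, {"hand": 28, "slide": [0, 0, 0], "turn": -8}, {"hand": 28, "slide": [0, 0, 0], "turn": -10}, {"hand": 28, "slide": [0, 0, 0], "turn": -10}, {"hand": 28, "slide": [0, 0, 0], "turn": -10}, {"hand": 28, "slide": [0, 0, 0], "turn": -10}, {"hand": 28, "slide": [0, 0, 0], "turn": -10}, {"hand": 28, "slide": [0, 0, 0], "turn": -10}]'

```text
clock: 11.78
position: [0.5721, -0.3123, 0.1292]
orientation: [-180.0, -0.0, -54.8]
wrist_force: [1.2, 1.0, 1.2]
opening: 0.0277
gripper_force: 0.8
```

```bash
python3 -c "
from h import *
head()"
```

```text
t 11.83 pos [ 0.5721 -0.3123  0.1291] yaw -54.8 j6 49.6 F [ 2.5 -0.   1.8] open 28.2 gf 0.9
head z 0.0991 n 2431 rect [ 572.7 -311.4] [34.3 26.9] 33.3 tool xy off [-0.3 -1. ]
```

Call:
apply_moves --motion '[{"hand": 28, "slide": [0, -0.5, 0], "turn": -2}, {"hand": 28, "slide": [0, -0.5, 0], "turn": -4}, {"hand": 28, "slide": [0, -0.5, 0], "turn": -6}, {"hand": 28, "slide": [0, -0.5, 0], "turn": -8}, {"hand": 28, "slide": [0, -0.5, 0], "turn": -10}, {"hand": 28, "slide": [0, -0.5, 0], "turn": -10}, {"hand": 28, "slide": [0, -0.5, 0], "turn": -10}, {"hand": 28, "slide": [0, -0.5, 0], "turn": -10}, {"hand": 28, "slide": [0, -0.5, 0], "turn": -10}, {"hand": 28, "slide": [0, -0.5, 0], "turn": -10}]'

```text
clock: 12.72
position: [0.572, -0.3119, 0.1287]
orientation: [180.0, 0.0, -44.8]
wrist_force: [1.0, 0.3, -1.7]
opening: 0.0279
gripper_force: 0.7
```

```bash
python3 -c "
from h import *
head()"
```

```text
t 12.77 pos [ 0.572  -0.3119  0.1288] yaw -44.8 j6 59.6 F [ 1.4 -0.1 -0.3] open 28.3 gf 0.7
head z 0.0915 n 2353 rect [ 572.8 -311.2] [35.8 26.6] 42.4 tool xy off [ 0.1 -1.1]
```

It dropped: the head top went from 99.1 to 91.5 mm between tool +30° and +40°. With about 10° of finger lag, the thread starts near screw +25°. Now turning forward, loosely, in the same hold.

Call:
apply_moves --motion '[{"hand": 28, "slide": [0, 0.3, 0], "turn": 3}, {"hand": 28, "slide": [0, 0.3, 0], "turn": 8}, {"hand": 28, "slide": [0, 0.3, 0], "turn": 14}, {"hand": 28, "slide": [0, 0.3, 0], "turn": 20}, {"hand": 28, "slide": [0, 0.3, 0], "turn": 26}, {"hand": 28, "slide": [0, 0.3, 0], "turn": 32}, {"hand": 28, "slide": [0, 0.3, 0], "turn": 38}, {"hand": 28, "slide": [0, 0.3, 0], "turn": 44}, {"hand": 28, "slide": [0, 0.3, 0], "turn": 50}, {"hand": 28, "slide": [0, 0.3, 0], "turn": 55}]'

```text
clock: 13.65
position: [0.5713, -0.3119, 0.1284]
orientation: [179.9, 0.0, -100.1]
wrist_force: [-0.1, 1.1, -2.2]
opening: 0.028
gripper_force: 1.3
```

```bash
python3 -c "
from h import *
head()"
```

```text
t 13.70 pos [ 0.5713 -0.3119  0.1285] yaw -100.2 j6 4.2 F [-0.4  0.5  0.6] open 28.2 gf 0.2
head z 0.0908 n 2333 rect [ 571.  -311.2] [26.6 36.4] 83.2 tool xy off [-0.7  0.4]
```

Call:
apply_moves --motion '[{"hand": 28, "slide": [0, 0, 0], "turn": 6}, {"hand": 28, "slide": [0, 0, 0], "turn": 12}, {"hand": 28, "slide": [0, 0, 0], "turn": 18}, {"hand": 28, "slide": [0, 0, 0], "turn": 24}, {"hand": 28, "slide": [0, 0, 0], "turn": 30}, {"hand": 28, "slide": [0, 0, 0], "turn": 36}, {"hand": 28, "slide": [0, 0, 0], "turn": 42}, {"hand": 28, "slide": [0, 0, 0], "turn": 48}, {"hand": 28, "slide": [0, 0, 0], "turn": 54}, {"hand": 28, "slide": [0, 0, 0], "turn": 60}]'

```text
clock: 14.58
position: [0.5704, -0.3116, 0.1278]
orientation: [179.8, -0.2, -160.0]
wrist_force: [-0.9, 0.9, -3.1]
opening: 0.0284
gripper_force: 1.7
```

Call:
apply_moves --motion '[{"hand": 28, "slide": [0, 0, 0], "turn": 6}, {"hand": 28, "slide": [0, 0, 0], "turn": 12}, {"hand": 28, "slide": [0, 0, 0], "turn": 18}, {"hand": 28, "slide": [0, 0, 0], "turn": 24}, {"hand": 28, "slide": [0, 0, 0], "turn": 30}, {"hand": 28, "slide": [0, 0, 0], "turn": 36}, {"hand": 28, "slide": [0, 0, 0], "turn": 42}, {"hand": 28, "slide": [0, 0, 0], "turn": 48}, {"hand": 28, "slide": [0, 0, 0], "turn": 54}, {"hand": 28, "slide": [0, 0, 0], "turn": 60}]'

```text
clock: 15.42
position: [0.5712, -0.3114, 0.1282]
orientation: [-180.0, -0.1, 140.0]
wrist_force: [0.0, 2.5, -1.5]
opening: 0.0284
gripper_force: 1.2
```

```bash
python3 -c "
from h import *
head()"
```

```text
t 15.47 pos [ 0.5714 -0.3116  0.1284] yaw 139.8 j6 -115.7 F [ 0.1  0.6 -0.2] open 27.8 gf 0.5
head z 0.0881 n 2304 rect [ 572.2 -310. ] [39.  24.7] 54.9 tool xy off [0.5 1.8]
```

Call:
apply_moves --motion '[{"hand": 28, "slide": [0, 0, 0], "turn": 6}, {"hand": 28, "slide": [0, 0, 0], "turn": 12}, {"hand": 28, "slide": [0, 0, 0], "turn": 18}, {"hand": 28, "slide": [0, 0, 0], "turn": 24}, {"hand": 28, "slide": [0, 0, 0], "turn": 30}, {"hand": 28, "slide": [0, 0, 0], "turn": 36}, {"hand": 28, "slide": [0, 0, 0], "turn": 42}, {"hand": 28, "slide": [0, 0, 0], "turn": 48}, {"hand": 28, "slide": [0, 0, 0], "turn": 54}, {"hand": 28, "slide": [0, 0, 0], "turn": 55}]'

```text
clock: 16.35
position: [0.5715, -0.3122, 0.1287]
orientation: [-179.9, -0.0, 85.3]
wrist_force: [-0.5, -0.2, -0.4]
opening: 0.028
gripper_force: 0.6
```

```bash
python3 -c "
from h import *
head()"
```

```text
t 16.40 pos [ 0.5715 -0.3123  0.1288] yaw 85.4 j6 -170.2 F [-0.1  0.2 -0.3] open 27.8 gf 0.3
head z 0.0868 n 2278 rect [ 571.4 -310.2] [27.4 41.2] 87.0 tool xy off [ 2.1 -0.3]
```

Call:
apply_moves --motion '[{"hand": 28, "slide": [0, 0, 0], "turn": -4}, {"hand": 28, "slide": [0, 0, 0], "turn": -8}, {"hand": 28, "slide": [0, 0, 0], "turn": -10}, {"hand": 48, "slide": [0, 0, 0], "turn": -10}, {"hand": 48, "slide": [0, 0, 0], "turn": -10}, {"hand": 48, "slide": [0, 0, 0], "turn": -10}, {"hand": 48, "slide": [0, 0, 0], "turn": -10}, {"hand": 48, "slide": [0, 0, 0], "turn": -14}, {"hand": 48, "slide": [0, 0, 0], "turn": -20}, {"hand": 48, "slide": [0, 0, 0], "turn": -26}]'

```text
clock: 17.28
position: [0.5719, -0.3122, 0.1289]
orientation: [-180.0, 0.0, 111.5]
wrist_force: [-0.6, 0.0, -0.3]
opening: 0.0479
gripper_force: 0.0
```

Call:
apply_moves --motion '[{"hand": 48, "slide": [0, 0, 0], "turn": -7}, {"hand": 48, "slide": [0, 0, 0], "turn": -14}, {"hand": 48, "slide": [0, 0, 0], "turn": -21}, {"hand": 48, "slide": [0, 0, 0], "turn": -28}, {"hand": 48, "slide": [0, 0, 0], "turn": -35}, {"hand": 48, "slide": [0, 0, 0], "turn": -42}, {"hand": 48, "slide": [0, 0, 0], "turn": -49}, {"hand": 48, "slide": [0, 0, 0], "turn": -56}, {"hand": 48, "slide": [0, 0, 0], "turn": -63}, {"hand": 48, "slide": [0, 0, 0], "turn": -70}]'

```text
clock: 18.12
position: [0.5719, -0.3122, 0.129]
orientation: [-180.0, 0.0, -178.5]
wrist_force: [-0.5, 0.9, 0.9]
opening: 0.048
gripper_force: 0.0
```

Call:
apply_moves --motion '[{"hand": 48, "slide": [0, 0, 0], "turn": -7}, {"hand": 48, "slide": [0, 0, 0], "turn": -14}, {"hand": 48, "slide": [0, 0, 0], "turn": -21}, {"hand": 48, "slide": [0, 0, 0], "turn": -28}, {"hand": 48, "slide": [0, 0, 0], "turn": -35}, {"hand": 48, "slide": [0, 0, 0], "turn": -42}, {"hand": 48, "slide": [0, 0, 0], "turn": -49}, {"hand": 48, "slide": [0, 0, 0], "turn": -56}, {"hand": 48, "slide": [0, 0, 0], "turn": -63}, {"hand": 48, "slide": [0, 0, 0], "turn": -70}]'

```text
clock: 18.95
position: [0.5719, -0.3122, 0.1289]
orientation: [-180.0, -0.0, -108.4]
wrist_force: [-0.3, 0.3, -0.1]
opening: 0.0481
gripper_force: 0.0
```

Call:
apply_moves --motion '[{"hand": 48, "slide": [0, 0, 0], "turn": -7}, {"hand": 48, "slide": [0, 0, 0], "turn": -14}, {"hand": 48, "slide": [0, 0, 0], "turn": -20}, {"hand": 48, "slide": [0, 0, 0], "turn": -24}, {"hand": 48, "slide": [0, 0, 0], "turn": -24}, {"hand": 48, "slide": [0, 0, 0], "turn": -24}, {"hand": 48, "slide": [0, 0, 0], "turn": -24}, {"hand": 48, "slide": [0, 0, 0], "turn": -24}, {"hand": 48, "slide": [0, 0, 0], "turn": -24}, {"hand": 48, "slide": [0, 0, 0], "turn": -24}]'

```text
clock: 19.78
position: [0.5719, -0.3122, 0.1289]
orientation: [180.0, -0.0, -84.8]
wrist_force: [1.1, -0.1, 0.6]
opening: 0.048
gripper_force: 0.0
```

```bash
python3 -c "
from h import *
p=head();cv2.imwrite('pics/w5.png',p[180:400,200:450].repeat(3,0).repeat(3,1)[:600])"
```

```text
t 19.83 pos [ 0.5719 -0.3122  0.1289] yaw -84.8 j6 19.6 F [-0.8  0.   0.4] open 48.0 gf 0.0
head z 0.0868 n 2070 rect [ 572.3 -311.6] [23.4 24.6] 5.8 tool xy off [-0.5 -0.4]
```

View pics/w5.png

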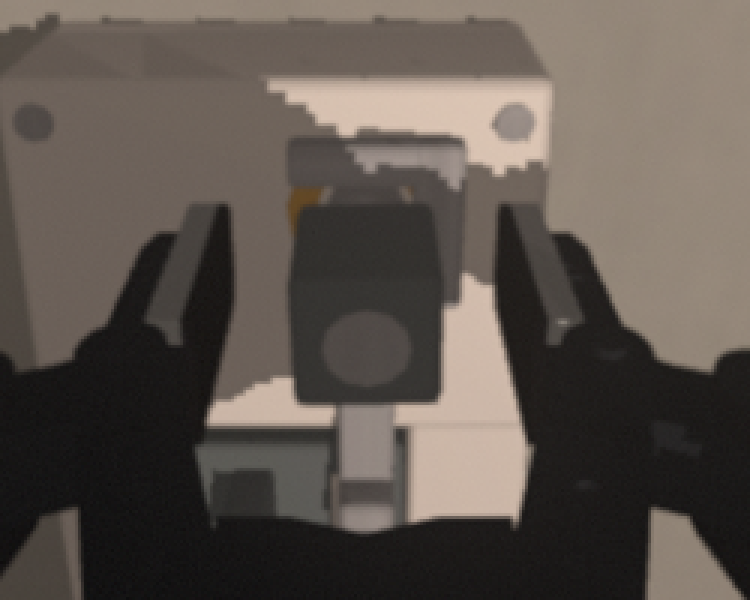

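The square is aligned with the dock at the screw's -180° position, top at 86.8 mm as expected. Regrip loosely and turn the remaining 155°.

Call:
apply_moves --motion '[{"hand": 28, "slide": [0, 0, 0], "turn": 0}, {"hand": 28, "slide": [0, 0, 0], "turn": 0}, {"hand": 28, "slide": [0, 0, 0], "turn": 0}, {"hand": 28, "slide": [0, 0, 0], "turn": 5}, {"hand": 28, "slide": [0, 0, 0], "turn": 11}, {"hand": 28, "slide": [0, 0, 0], "turn": 17}, {"hand": 28, "slide": [0, 0, 0], "turn": 23}, {"hand": 28, "slide": [0, 0, 0], "turn": 29}, {"hand": 28, "slide": [0, 0, 0], "turn": 35}, {"hand": 28, "slide": [0, 0, 0], "turn": 40}]'

```text
clock: 20.72
position: [0.5709, -0.3122, 0.1283]
orientation: [179.8, -0.1, -125.1]
wrist_force: [-2.0, -1.2, -0.6]
opening: 0.0278
gripper_force: 1.0
```

Call:
apply_moves --motion '[{"hand": 28, "slide": [0, 0, 0], "turn": 6}, {"hand": 28, "slide": [0, 0, 0], "turn": 12}, {"hand": 28, "slide": [0, 0, 0], "turn": 18}, {"hand": 28, "slide": [0, 0, 0], "turn": 24}, {"hand": 28, "slide": [0, 0, 0], "turn": 30}, {"hand": 28, "slide": [0, 0, 0], "turn": 36}, {"hand": 28, "slide": [0, 0, 0], "turn": 42}, {"hand": 28, "slide": [0, 0, 0], "turn": 48}, {"hand": 28, "slide": [0, 0, 0], "turn": 54}, {"hand": 28, "slide": [0, 0, 0], "turn": 60}]'

```text
clock: 21.55
position: [0.5707, -0.3113, 0.1277]
orientation: [179.9, -0.2, 174.9]
wrist_force: [-0.4, 2.3, -2.1]
opening: 0.028
gripper_force: 1.3
```

Call:
apply_moves --motion '[{"hand": 28, "slide": [0, 0, 0], "turn": 6}, {"hand": 28, "slide": [0, 0, 0], "turn": 12}, {"hand": 28, "slide": [0, 0, 0], "turn": 18}, {"hand": 28, "slide": [0, 0, 0], "turn": 24}, {"hand": 28, "slide": [0, 0, 0], "turn": 30}, {"hand": 28, "slide": [0, 0, 0], "turn": 36}, {"hand": 28, "slide": [0, 0, 0], "turn": 42}, {"hand": 28, "slide": [0, 0, 0], "turn": 48}, {"hand": 28, "slide": [0, 0, 0], "turn": 54}, {"hand": 28, "slide": [0, 0, 0], "turn": 60}]'

```text
clock: 22.38
position: [0.5716, -0.3115, 0.1281]
orientation: [-180.0, -0.1, 114.9]
wrist_force: [0.3, 1.5, -1.3]
opening: 0.0283
gripper_force: 1.5
```

```bash
python3 -c "
from h import *
head()"
```

```text
t 22.43 pos [ 0.5717 -0.3117  0.1282] yaw 114.7 j6 -140.9 F [ 0.1 -0.7 -0.4] open 27.9 gf 0.1
head z 0.0835 n 2189 rect [ 573.1 -310.1] [39.  25.3] 32.1 tool xy off [0.8 1.9]
```

Call:
apply_moves --motion '[{"hand": 28, "slide": [0, 0, 0], "turn": -3}, {"hand": 28, "slide": [0, 0, 0], "turn": -5}, {"hand": 28, "slide": [0, 0, 0], "turn": -5}, {"hand": 24, "slide": [0, 0, 0], "turn": -5}, {"hand": 20, "slide": [0, 0, 0], "turn": -5}, {"hand": 20, "slide": [0, 0, 0], "turn": -5}, {"hand": 20, "slide": [0, 0, 0], "turn": -5}, {"hand": 20, "slide": [0, 0, 0], "turn": -5}, {"hand": 20, "slide": [0, 0, 0], "turn": -5}, {"hand": 20, "slide": [0, 0, 0], "turn": -5}]' --newtons 30

```text
clock: 23.32
position: [0.5722, -0.3123, 0.1292]
orientation: [180.0, 0.0, 120.2]
wrist_force: [0.2, 1.0, 1.6]
opening: 0.0238
gripper_force: 29.7
```

Run:
```python
from h import *
p=head()
q,d,W=shot('top'); a=q[120:290,220:440]; s,_,_=shot('scene')
im=np.vstack([cv2.resize(a,(776,600))[:, :]]); cv2.imwrite('pics/end.png',im)
for u,v in [(413,170),(410,215)]: print(W[v,u])
```

```text
t 23.37 pos [ 0.5722 -0.3123  0.1292] yaw 120.2 j6 -135.4 F [ 0.4 -0.   3. ] open 24.3 gf 29.7
head z 0.0834 n 2170 rect [ 571.9 -310.5] [42.8 24.5] 34.1 tool xy off [1.7 0.7]
[ 0.58720185 -0.46091217  0.08680354]
[ 0.5106059  -0.46182132  0.03893374]
```

View pics/end.png

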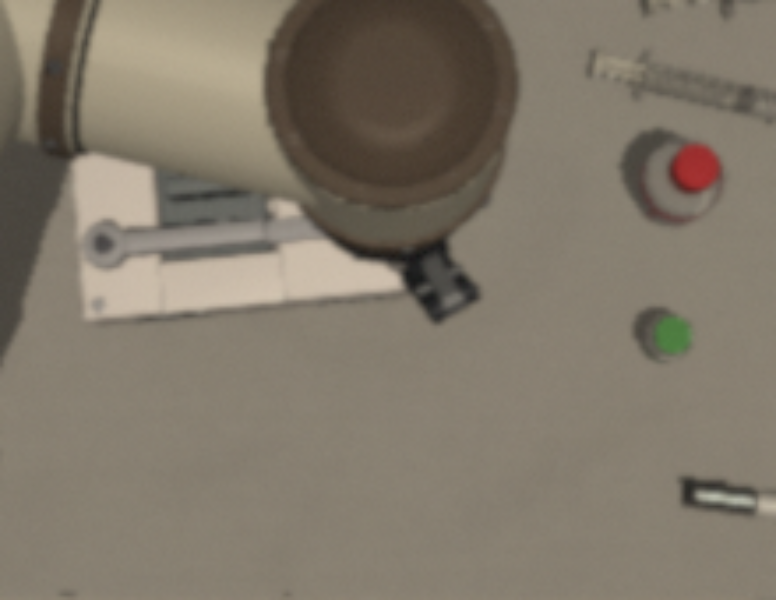

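The top view shows the lever shut along the dock (105–320, 235) over the seated battery, with the gripper holding the screw. The bottle (690,170) and vial (670,335) haven't moved. The head is 8 mm below its drop height, held at 24 mm opening and 30 N.

```bash
python3 -c "
from workcell import sign_off
print(sign_off())"
```

```text
the job is handed in; nothing more can be done
None
```

The job is handed in: the battery is seated with its rib on the far side, the lever is shut under the screw head, and the thumbscrew is dropped into its thread, turned forward one turn (to within about 5°), and still gripped; the bottle and vial were not moved.

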